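# Return the loose hand tools to their foam inlays

## Robot

A 6-joint arm with a two-finger parallel gripper is mounted at the origin on a cart in front of the work surface, level with it; the furniture and walls round the work are solid. World frame = base frame: x ahead of the robot, y to its left, z up, the work surface at z = 0. Lengths are in mm, angles in rad, forces in N, time in s.
With the tool pointing down it reaches from about 350 to 950 mm from the base axis. Payload 17.4 kg.
Tool frame: the origin (TCP) lies where the fingers leave the gripper's body, on its centre line; the fingertips stand 84 mm ahead of it and the grasp point (between the pads) lies grip_point_offset ahead of it (grip_point_offset is the distance from the TCP to the grasp point, in mm); z points along the fingers, y is the line along which they close (so a half turn about z gives the same grasp; the last joint's range is limited). The gripper opens to 93 mm and grips with 3 to 60 N. Pads are 15 mm wide; open, the fingers measure 128 mm over their backs; the gripper's body (75 mm by 188 mm) begins 65 mm behind the grasp point.
Start: joints at [-1.301, 0.116, 1.442, -0, 1.584, -0.038], TCP at [204.491, -643.286, 302.746] pointing down, gripper open.
Joint ranges: [-2.83, 2.83], [-0.83, 2.19], [0.07, 2.5], [-1.14, 4.28], [0.01, 3], [-2.97, 2.97]. Speed limits (rad/s): [1.89, 1.89, 2.22, 3.14, 3.14, 3.14].

## Interface

Orientations are given as a unit quaternion [w, x, y, z].
In Python, from workcell import get_state, grab_frame, camera_info, hand_in, look_for, silhouettes, pinpoint, grip_point_offset gives the robot as it stands.
- The arm moves only by the tool arm_command, never from a script. Its argument "moves" is a list of rows, each a list of 7 numbers: the closure, from 0 (fully open) to 1 (shut), then the shift along the tool's x, y, z in m, then the turn, a rotation vector about the tool's x, y, z in rad. A call has 1 to 20 rows; each row shifts and turns the commanded pose from where the row before left it, along the tool's axes as they then stand; what a row does not reach is not made up. A row lasts 1/10 s, in which the tool goes at most 50 mm and 8.59 degrees, less where a joint would pass 70% of its speed; a pose out of reach is approached as far as the arm can. A call is refused whole if a number of a shift passes 0.05 or a number of a turn 0.15, either way. A call with a gripper value outside its range is refused whole. The fingers move at their own pace and stop on an object; "newtons" is the grip in N (left out, the last holds). Time passes only in rows, so rows that do not move let the fingers close. It gives the time, the measured TCP pose, the force, the opening and the grip force at its end, in the units of the state.
- get_state(): the state, without advancing time (a new reading comes with each control period).
- grab_frame(name): name is "side" or "top"; returns the picture (420x560x3 uint8, blue, green, red); there is no depth.
- camera_info(name): a dict with "intrinsics" (3x3 intrinsics, pixels), "distortion" ([k1, k2, p1, p2, k3] as OpenCV has them; the pictures are not rectified), "extrinsics" (4x4, takes a point from camera to world coordinates). Camera axes: x right, y down, z forward; pixel columns grow to the right and rows downward; lengths in mm; the calibration is good to about 2 mm. A picture is of the moment at which its call begins. camera_info takes no time and is no camera call.
- hand_in(): hands the job in; it is judged then, once.
Trained networks look in the newest picture that a camera, given by its name, has taken for a name from the list of things; names that differ only in an ending like _2 or _b are one class to them, and where a whole thing is asked for, a point or a joint stands for the part that bears it (a point fixed in the world has none). Each returns a list of dicts, best first, with "confidence" (0 to 1); they miss things now and then, are a little off and sometimes report something else, mostly with a low value. They report only what shows in the picture. A call takes as long as a camera call. They do not tell look-alikes from the thing itself.
- look_for(query, camera): "at" ([x, y, z] in mm, in the coordinates of the camera as it stood for that picture, good to about 4 mm: the middle of the surface that is visible of it).
- silhouettes(query, camera): "mask" (420x560 bool, what is visible of it).
- pinpoint(query, camera): "at" ([x, y, z] in mm, in the coordinates of the camera as it stood for that picture, good to about 4 mm: a listed point, or the origin of a listed thing).
The state is a dict: "t": time; "joint_pos": joint angles; "dq": joint speeds; "joint_efforts": joint torques, N m; "tool_pos": TCP position; "ee_rot": TCP orientation; "wrist_force": force on the tool from outside, world axes, zero at the start; "wrist_torque": the same for the moment, N m; "finger_gap": opening from 0.0 (shut) to 1.0 (fully open); "finger_force": force on a finger pad.
Only numpy, scipy, OpenCV 4.12 (cv2) and the standard library are available. Lean on these libraries where they do the work, as an engineer would, in place of code of your own. Each camera call takes 0.05 s, during which the arm holds its last target. There are 200 camera calls.

## Task

The screwdriver, the torch, the tape measure and the marker pen have been left on the worktop beside the foam-lined tool tray. Put each of them back into the cut-out made for it, lying fully down on the floor of the cut-out, the tape measure standing upright as it does now. Leave the pencil and the sealant tube where they are.

Things in the scene. Friction and masses are not known exactly. Their poses are not given: they have to be found in the camera images.
- screwdriver_mid (a point): Small screwdriver, blue handle, thin metal shaft, 141 mm long, lying flat. This point: on its axis, midway along its length, 10 mm above the underside; y points to the handle end, z up. Handle y = -6 to 70 mm; its thickest part (20 mm wide and high, grip here) is y = 23 to 60 mm. The shaft reaches to y = -70 mm. 50 g.
- torch_mid (a point): Black torch, 122 mm long, lying flat. This point: inside, midway along its length, 15 mm above the underside; y points to the thin tail end, z up. Octagonal head 37 mm wide and 33 mm high from y = -60 to -30 mm; the body tapers to 25 mm at the tail and is about 32 mm wide between the fingers at y = 0. 120 g.
- tape_measure: Yellow and black tape measure standing upright, 33 (x) x 71 (y) x 62 (z) mm. Origin: centre of its underside, z up; grip it across its 33 mm thickness (x). 210 g.
- marker_mid (a point): Marker pen with a white barrel and a red cap, 135 mm long, 17 mm wide and 16 mm high, lying flat. This point: on its axis, midway along its length, 8 mm above the underside; y along the pen, z up. 20 g.
- inlay_screwdriver: Fixed dark foam block 100 (x) x 168 (y) x 30 (z) mm, pale floor in its cut-out. Origin: centre of its underside, z up. Cut-out: handle part y = -12 to 76 mm, 30 mm wide; narrow shaft part y = -77 to -12 mm, 16 mm wide; floor 18 mm above the origin. Finger notch over y = 19 to 63 mm, x = -44 to 44 mm, floor 6 mm up. Screwdriver home: its point 28 mm above this origin, y axes matching (handle in the wide part).
- inlay_torch: Fixed dark foam block 100 (x) x 168 (y) x 30 (z) mm, pale floor in its cut-out. Origin: centre of its underside, z up. Cut-out y = -66 to 66 mm, stepping down from 47 mm wide at the -y end (44 from y = -25, 38 from 15) to 34 mm from y = 35 mm on; floor 10 mm above the origin. Finger notch over y = -22 to 22 mm, x = -44 to 44 mm, floor 6 mm up. Torch home: its point 25 mm above this origin, y axes matching (head in the wide end).
- inlay_tape: Fixed dark foam block 100 (x) x 168 (y) x 30 (z) mm, pale floor in its cut-out. Origin: centre of its underside, z up. Cut-out for the tape measure: short rectangle 43 (x) x 82 (y) mm, centred, floor 8 mm above the origin. Finger notch over y = -22 to 22 mm, x = -44 to 44 mm, floor 6 mm up. Tape measure home: upright, origin 8 mm above this one, long side along y, either way round.
- inlay_marker: Fixed dark foam block 100 (x) x 168 (y) x 30 (z) mm, pale floor in its cut-out. Origin: centre of its underside, z up. Cut-out for the marker: straight slot 27 (x) x 147 (y) mm, centred, floor 20 mm above the origin. Finger notch over y = -22 to 22 mm, x = -44 to 44 mm, floor 6 mm up. Marker home: lying along y, its point 28 mm above this origin, either way round.
- pencil: Thin green pencil, 7 mm thick and 123 mm long, lying on the worktop near the robot. To be left alone. Origin: under its middle, y along it.
- sealant_tube: Black and white sealant tube with a red cap, 172 x 56 x 37 mm, lying on the worktop behind the tools. To be left alone. Origin: under its middle, y along it.
Not all that is in view belongs to the job. Of the things that look like the tape_measure, take the one that is farthest from the robot's base at the start.

How it is judged (in metres and radians):
At the end, for the whole second after the job is handed in: Each tool lies released and still in its own inlay's cut-out: its point (the tape measure's origin) within 9 mm across (x), 11 mm along (y) and 5 mm in height of the home given there, its length within 0.2 rad of the inlay's y (the tape measure 0.25 rad, and upright within 0.2 rad) (x of screwdriver_mid in the frame of inlay_screwdriver between -0.009 and 0.009 m and y of screwdriver_mid in the frame of inlay_screwdriver between -0.011 and 0.011 m and z of screwdriver_mid in the frame of inlay_screwdriver between 0.023 and 0.033 m and angle between the y axis of screwdriver_mid and the y axis of inlay_screwdriver, either way round below 0.2 rad and x of torch_mid in the frame of inlay_torch between -0.009 and 0.009 m and y of torch_mid in the frame of inlay_torch between -0.011 and 0.011 m and z of torch_mid in the frame of inlay_torch between 0.02 and 0.03 m and angle between the y axis of torch_mid and the y axis of inlay_torch, either way round below 0.2 rad and x of tape_measure in the frame of inlay_tape between -0.009 and 0.009 m and y of tape_measure in the frame of inlay_tape between -0.011 and 0.011 m and z of tape_measure in the frame of inlay_tape between 0.003 and 0.013 m and angle between the y axis of tape_measure and the y axis of inlay_tape, either way round below 0.25 rad and angle between tape_measure's own z axis and vertical below 0.2 rad and x of marker_mid in the frame of inlay_marker between -0.009 and 0.009 m and y of marker_mid in the frame of inlay_marker between -0.011 and 0.011 m and z of marker_mid in the frame of inlay_marker between 0.023 and 0.033 m and angle between the y axis of marker_mid and the y axis of inlay_marker, either way round below 0.2 rad); the robot touches nothing.
It fails at once if the pencil is moved by more than 30 mm (distance of pencil from where it was at the start of the episode above 0.03 m).
It fails at once if the sealant tube is moved by more than 30 mm (distance of sealant_tube from where it was at the start of the episode above 0.03 m).
It also fails if it takes over 115 s, if anything falls off the work surface, if the arm or the gripper's body presses on something with over 40 N, if the wrist force passes 120 N, or if a joint passes its speed limit or range.

## Working session

There is one attempt and no reset: what is moved stays moved. The work goes in short steps, Python scripts to look and compute and a tool call to move; the robot and the scene stay as the last step left them, time stands still between calls to the robot, and variables do not carry over. Pictures are saved under pics/ and viewed, at most 14 in all, crops included, and the job is handed in when it is done.

Besides the shell and the picture viewer there is one more tool, called after "Emit:" as name([rows], argument=value, ...), one row to a line, values as JSON. arm_command: Moves the arm, as the interface text tells. Its arguments: {"type":"object","properties":{"moves":{"type":"array"},"newtons":{"type":"number"}},"required":["moves"]}

```bash
mkdir -p pics
cat > h.py <<'E'
import numpy as np, cv2
from scipy.spatial.transform import Rotation as R
from workcell import *
def W(cam,p):
    E=np.array(camera_info(cam)["extrinsics"]); return E[:3,:3]@np.array(p)+E[:3,3]
def ray(cam,uv,z):
    c=camera_info(cam);E=np.array(c["extrinsics"])
    n=cv2.undistortPoints(np.array(uv,float).reshape(-1,1,2),np.array(c["intrinsics"]),np.array(c["distortion"])).reshape(-1,2)
    d=np.c_[n,np.ones(len(n))]@E[:3,:3].T; o=E[:3,3]
    return (o+d*((z-o[2])/d[:,2])[:,None])[:,:2]
E
python3 - <<'E'
from h import *
s=get_state();print(s, grip_point_offset if not callable(grip_point_offset) else grip_point_offset())
for c in("top","side"):
    cv2.imwrite(f"pics/{c}0.png",grab_frame(c)); print(c,np.round(np.array(camera_info(c)["extrinsics"]),2).tolist())
    for q in "screwdriver_mid torch_mid tape_measure marker_mid inlay_screwdriver inlay_torch inlay_tape inlay_marker pencil sealant_tube".split():
        print(q,[(round(d["confidence"],2),np.round(W(c,d["at"])).tolist()) for d in pinpoint(q,c)][:3])
E
```

```text
{'t': 0.0, 'joint_pos': array([-1.30080684e+00,  1.16478821e-01,  1.44228662e+00, -2.66183957e-05,
        1.58401238e+00, -3.77677560e-02]), 'dq': array([ 1.26578185e-03,  5.44839493e-04, -7.46515405e-05,  7.51090924e-04,
        2.39796886e-04,  1.02521503e-03]), 'joint_efforts': array([ 1.01876052e-03, -7.21270466e+01, -6.22607446e+01,  7.80535326e-02,
        2.36870261e-02, -8.90205047e-05]), 'tool_pos': array([ 204.44749072, -643.16918641,  301.99670177]), 'ee_rot': array([-5.87048959e-04,  9.88183880e-01,  1.53271874e-01, -8.18690933e-05]), 'wrist_force': array([-0.24079322, -0.05824902,  0.24021281]), 'wrist_torque': array([-0.00136839, -0.02667101,  0.03767653]), 'finger_force': 0.0, 'finger_gap': 1.0008446157065864} 65.3
top [[0.04, -0.98, 0.21, 306.82], [-1.0, -0.03, 0.01, 28.65], [-0.0, -0.21, -0.98, 1154.38], [0.0, 0.0, 0.0, 1.0]]
screwdriver_mid [(0.53, [449.0, 297.0, 10.0])]
torch_mid [(0.76, [586.0, 118.0, 13.0])]
tape_measure [(0.87, [415.0, 428.0, -1.0]), (0.81, [614.0, 281.0, 3.0])]
marker_mid []
inlay_screwdriver [(0.6, [459.0, -307.0, 2.0])]
inlay_torch [(0.66, [
[... 274 characters left out ...]
65.07], [-0.01, -0.74, -0.67, 690.07], [0.0, 0.0, 0.0, 1.0]]
screwdriver_mid [(0.55, [443.0, 297.0, 12.0])]
torch_mid [(0.95, [582.0, 119.0, 17.0]), (0.2, [747.0, 147.0, -3.0])]
tape_measure [(0.69, [409.0, 429.0, 1.0]), (0.67, [611.0, 284.0, -0.0]), (0.49, [751.0, 146.0, -2.0])]
marker_mid [(0.9, [440.0, 115.0, 12.0]), (0.4, [439.0, 298.0, 11.0])]
inlay_screwdriver [(0.74, [439.0, 117.0, 12.0]), (0.62, [456.0, -306.0, 3.0])]
inlay_torch [(0.82, [476.0, -137.0, 6.0])]
inlay_tape [(0.76, [559.0, -320.0, 3.0]), (0.44, [584.0, 118.0, 13.0])]
inlay_marker [(0.82, [583.0, -151.0, -1.0]), (0.63, [329.0, 292.0, 0.0])]
pencil [(0.64, [328.0, 289.0, -3.0])]
sealant_tube [(0.81, [749.0, 146.0, -1.0])]
```

View pics/top0.png

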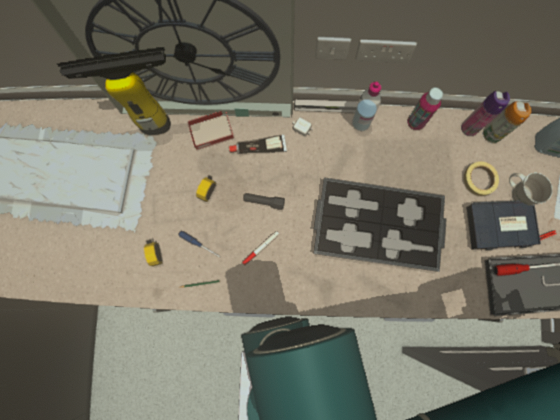

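View pics/side0.png

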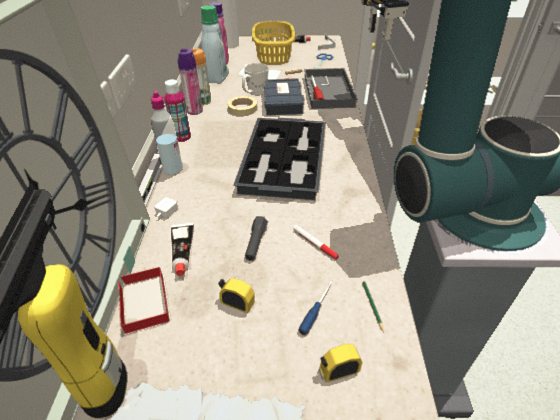

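Run:
```python
from h import *
t=cv2.imread("pics/top0.png")
a=cv2.resize(t[170:280,310:450],None,fx=5,fy=5,interpolation=cv2.INTER_CUBIC);cv2.imwrite("pics/c1.png",a)
b=cv2.resize(t[125:290,140:300],None,fx=3.6,fy=3.6,interpolation=cv2.INTER_CUBIC);cv2.imwrite("pics/c2.png",b)
for c in("top","side"):
    grab_frame(c)
    for q in "screwdriver_mid torch_mid tape_measure marker_mid inlay_screwdriver inlay_torch inlay_tape inlay_marker pencil".split():
        print(c,q)
        for d in silhouettes(q,c)[:3]:
            m=d["mask"].astype(np.uint8); ys,xs=np.nonzero(m)
            z=10 if "inlay" not in q else 30
            p=ray(c,np.c_[xs,ys],z).astype(np.float32); r=cv2.minAreaRect(p)
            cc=p-p.mean(0);w,v=np.linalg.eigh(cc.T@cc); ax=v[:,1]
            print("  ",round(d["confidence"],2),len(xs),(int(xs.mean()),int(ys.mean())),np.round(r[0]),np.round(r[1]),round(r[2],1),"pca ang",round(np.degrees(np.arctan2(ax[1],ax[0])),1))
```

```text
top screwdriver_mid
   0.62 169 (191, 239) [450. 301.] [128.  22.] 66.2 pca ang 62.9
top torch_mid
   0.91 405 (264, 200) [587. 115.] [124.  37.] 77.2 pca ang 80.5
top tape_measure
   0.67 387 (152, 253) [418. 432.] [79. 49.] 20.0 pca ang -156.6
   0.53 348 (205, 188) [618. 291.] [50. 74.] 65.5 pca ang 162.3
top marker_mid
   0.7 271 (260, 247) [443. 119.] [ 19. 134.] 44.8 pca ang 134.2
   0.36 168 (188, 237) [461. 327.] [79. 23.] 59.6 pca ang 63.6
top inlay_screwdriver
   0.62 1938 (406, 245) [ 461. -302.] [167. 101.] 83.7 pca ang 84.2
top inlay_torch
   0.78 2095 (348, 236) [ 482. -133.] [171. 104.] 83.2 pca ang 83.8
   0.62 210 (261, 246) [442. 116.] [ 15. 124.] 45.4 pca ang 134.8
   0.26 385 (265, 200) [579. 114.] [121.  35.] 82.3 pca ang 81.1
top inlay_tape
   0.85 2050 (410, 211) [ 563. -313.] [174. 109.] 83.7 pca ang 83.0
top inlay_marker
   0.57 1976 (352, 202) [ 583. -147.] [171. 105.] 83.3 pca ang 81.1
top pencil
   0.42 58 (195, 283) [335. 288.] [ 6. 93.] 10.9 pca ang 101.5
side screwdriver_mid
   0.77 404 (310, 316) [445. 301.] [136.  23.] 61.8 pca ang 62.5
side torch_mid
[... 213 characters left out ...]

   0.16 929 (270, 135) [ 561. -352.] [179. 106.] 84.4 pca ang 86.3
side marker_mid
   0.86 331 (316, 242) [440. 121.] [ 22. 135.] 44.9 pca ang 134.4
side inlay_screwdriver
   0.74 1200 (262, 166) [ 578. -152.] [167. 101.] 83.8 pca ang 83.0
   0.59 941 (303, 137) [ 457. -309.] [171. 102.] 84.0 pca ang 84.4
   0.34 148 (372, 304) [337. 305.] [  8. 101.] 10.9 pca ang 101.0
side inlay_torch
   0.83 1249 (298, 169) [ 476. -139.] [163. 101.] 84.5 pca ang 83.9
side inlay_tape
side inlay_marker
   0.7 225 (373, 305) [337. 306.] [ 10. 108.] 11.2 pca ang 101.0
   0.6 1285 (262, 166) [ 578. -152.] [169. 103.] 83.3 pca ang 83.5
side pencil
   0.7 150 (374, 307) [331. 295.] [ 10. 103.] 7.8 pca ang 100.6
```

View pics/c1.png

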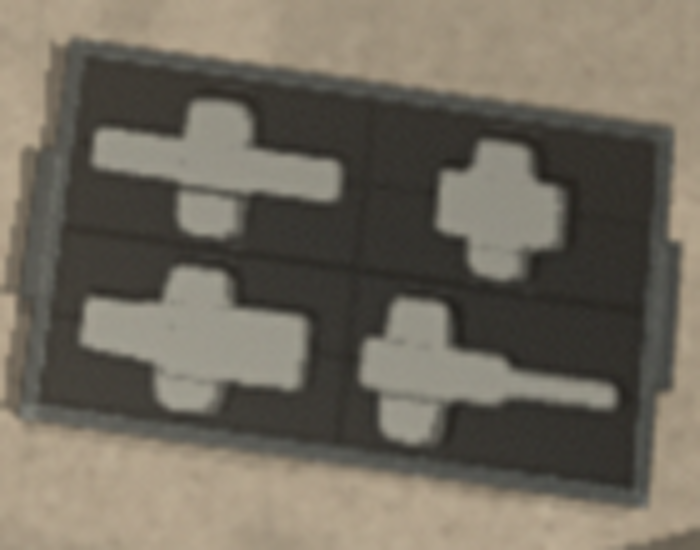

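View pics/c2.png

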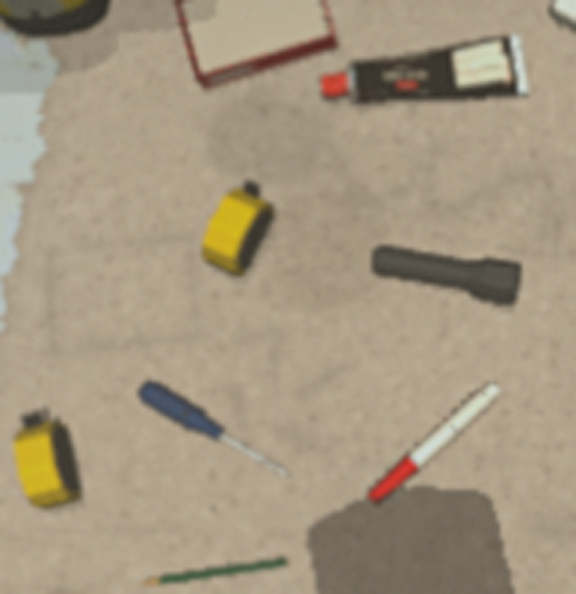

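```bash
cat > fit.py <<'E'
from h import *
from scipy.optimize import minimize
from scipy.spatial import ConvexHull
S=4
def proj(c,P):
    i=camera_info(c);T=np.linalg.inv(np.array(i["extrinsics"]))
    return cv2.projectPoints(P.astype(float),cv2.Rodrigues(T[:3,:3])[0],T[:3,3],np.array(i["intrinsics"]),np.array(i["distortion"]))[0].reshape(-1,2)
def fill(px):
    m=np.zeros((420,560),np.uint8)
    cv2.fillPoly(m,[np.round(px*16).astype(np.int32)],255,cv2.LINE_AA,4); return m
def place(poly,z,x,y,a):
    c,s=np.cos(a),np.sin(a); p=np.array(poly,float)
    return np.c_[x+c*p[:,0]-s*p[:,1],y+s*p[:,0]+c*p[:,1],np.full(len(p),z)]
def box(x0,x1,y0,y1): return [(x0,y0),(x1,y0),(x1,y1),(x0,y1)]
def hullbox(c,x,y,a,lx,ly,h):
    P=np.vstack([place(box(-lx,lx,-ly,ly),z,x,y,a) for z in(0,h)]); return fill(proj(c,P)[ConvexHull(proj(c,P)).vertices])
E
cat > fit1.py <<'E'
from fit import *
cut={"scr":([ [(-15,-12),(15,-12),(15,76),(-15,76)],[(-8,-77),(8,-77),(8,-12),(-8,-12)] ],18,(19,63)),
"tor":([[(-23.5,-66),(23.5,-66),(23.5,-25),(22,-25),(22,15),(19,15),(19,35),(17,35),(17,66),(-17,66),(-17,35),(-19,35),(-19,15),(-22,15),(-22,-25),(-23.5,-25)]],10,(-22,22)),
"tap":([box(-21.5,21.5,-41,41)],8,(-22,22)),"mar":([box(-13.5,13.5,-73.5,73.5)],20,(-22,22))}
init={"scr":(459,-307),"tor":(478,-136),"tap":(562,-316),"mar":(583,-149)}
def render(c,n,x,y,a,z0):
    polys,f,(n0,n1)=cut[n];m=np.zeros((420,560),np.uint8)
    nb=box(-44,44,n0,n1)
    rim=fill(proj(c,place(nb,z0+30,x,y,a)))
    for p in polys: rim=np.maximum(rim,fill(proj(c,place(p,z0+30,x,y,a))))
    fl=fill(proj(c,place(nb,z0+6,x,y,a)))
    for p in polys: fl=np.maximum(fl,fill(proj(c,place(p,z0+f,x,y,a))))
    return np.minimum(rim,fl)/255.
for c in("top","side"):
    g=cv2.cvtColor(cv2.imread(f"pics/{c}0.png"),cv2.COLOR_BGR2GRAY).astype(float)
    for n in cut:
        x0,y0=init[n]
        roi=fill(proj(c,place(box(-48,48,-82,82),30,x0,y0,np.radians(-6.3))))>128
        obs=np.clip((g-60)/80,0,1)
        obs=np.clip((g-np.percentile(g[roi],10))/(np.percentile(g[roi],95)-np.percentile(g[roi],10)),0,1)
        for z0 in (0,3):
            cost=lambda v:np.sum(((render(c,n,v[0],v[1],v[2],z0)-obs)[roi])**2)
            r=min((minimize(cost,[x0+d,y0+e,np.radians(-6.3)],method="Nelder-Mead",options=dict(initial_simplex=np.array([[x0+d,y0+e,-.11],[x0+d+6,y0+e,-.11],[x0+d,y0+e+6,-.11],[x0+d,y0+e,-.05]]))) for d,e in((0,0),(-4,4))),key=lambda r:r.fun)
            print(c,n,z0,np.round(r.x[:2],1),round(np.degrees(r.x[2]),1),round(r.fun,1),roi.sum())
# tapes / torch by silhouettes
M={}
for c in("top","side"):
    grab_frame(c)
    for d in silhouettes("tape_measure",c):
        ys,xs=np.nonzero(d["mask"]); p=ray(c,[[xs.mean(),ys.mean()]],30)[0]
        if np.hypot(*(p-[612,282]))<40: M[c]=d["mask"]
print(M.keys())
for cs in(["top"],["side"],["top","side"]):
    cs=[c for c in cs if c in M]
    if not cs: continue
    cost=lambda v:sum(np.sum((hullbox(c,v[0],v[1],v[2],16.5,35.5,62)/255.-M[c])**2) for c in cs)
    for a in (-2.2,-1.9,-1.5):
        a0=a
        r=minimize(cost,[612,282,a0],method="Nelder-Mead",options=dict(initial_simplex=np.array([[612,282,a0],[620,282,a0],[612,290,a0],[612,282,a0+.3]])))
        print(cs,np.round(r.x[:2],1),round(np.degrees(r.x[2])+90,1),round(r.fun,1))
E
python3 fit1.py
```

```text
top scr 0 [ 462.2 -303.3] -6.2 55.9 1995
top scr 3 [ 461.6 -303.1] -7.0 68.2 1995Traceback (most recent call last):
  File "fit1.py", line 23, in <module>
    r=min((minimize(cost,[x0+d,y0+e,np.radians(-6.3)],method="Nelder-Mead",options=dict(initial_simplex=np.array([[x0+d,y0+e,-.11],[x0+d+6,y0+e,-.11],[x0+d,y0+e+6,-.11],[x0+d,y0+e,-.05]]))) for d,e in((0,0),(-4,4))),key=lambda r:r.fun)
  File "fit1.py", line 23, in <genexpr>
    r=min((minimize(cost,[x0+d,y0+e,np.radians(-6.3)],method="Nelder-Mead",options=dict(initial_simplex=np.array([[x0+d,y0+e,-.11],[x0+d+6,y0+e,-.11],[x0+d,y0+e+6,-.11],[x0+d,y0+e,-.05]]))) for d,e in((0,0),(-4,4))),key=lambda r:r.fun)
           ~~~~~~~~^^^^^^^^^^^^^^^^^^^^^^^^^^^^^^^^^^^^^^^^^^^^^^^^^^^^^^^^^^^^^^^^^^^^^^^^^^^^^^^^^^^^^^^^^^^^^^^^^^^^^^^^^^^^^^^^^^^^^^^^^^^^^^^^^^^^^^^^^^^^^^^^^^^^^^^^^^^^^^^^^^^^^^^^^^
    res = _minimize_neldermead(fun, x0, args, callback, bounds=bounds,
                               **options)
    fsim[k] = func(sim[k])
              ~~~~^^^^^^^^
    fx = function(np.copy(x), *(wrapper_args + args))
  File "fit1.py", line 22, in <lambda>
    cost=lambda v:np.sum(((render(c,n,v[0],v[1],v[2],z0)-obs)[roi])**2)
                           ~~~~~~^^^^^^^^^^^^^^^^^^^^^^^
  File "fit1.py", line 11, in render
    fl=fill(proj(c,place(nb,z0+6,x,y,a)))
            ~~~~^^^^^^^^^^^^^^^^^^^^^^^^
  File "fit.py", line 6, in proj
    i=camera_info(c);T=np.linalg.inv(np.array(i["extrinsics"]))
ValueError: time passes only in moves, steps and waits
```

```bash
sed -i 's/^from workcell import \*/from workcell import *\nimport functools\ncamera_info=functools.lru_cache(None)(camera_info)/' h.py; timeout 500 python3 fit1.py
```

```text
top scr 0 [ 462.2 -303.3] -6.2 55.9 1995
top scr 3 [ 461.6 -303.1] -7.0 68.2 1995
top tor 0 [ 480.3 -134.3] -6.8 74.8 2068
top tor 3 [ 480.3 -133.8] -7.2 76.6 2068
top tap 0 [ 564.1 -315.3] -4.8 51.1 1903
top tap 3 [ 563.5 -314.4] -5.2 52.7 1903
top mar 0 [ 583.1 -145.8] -5.3 67.7 1939
top mar 3 [ 582.8 -145.9] -5.5 69.7 1939
side scr 0 [ 458.3 -308.6] -6.8 33.5 956
side scr 3 [ 458.8 -305.4] -6.4 33.9 956
side tor 0 [ 477.6 -140.4] -6.2 45.1 1299
side tor 3 [ 477.3 -136.3] -6.4 46.3 1299
side tap 0 [ 560.1 -321.3] -4.6 26.0 921
side tap 3 [ 560.2 -316.2] -4.3 26.7 921
side mar 0 [ 579. -152.] -5.8 47.0 1283
side mar 3 [ 578.8 -148.6] -6.3 47.5 1283
dict_keys(['top', 'side'])
['top'] [608.2 284.8] -24.5 135.8
['top'] [607.6 284.6] -12.8 136.0
['top'] [615.8 283.8] -11.2 135.6
['side'] [606.7 287.9] -38.7 299.2
['side'] [607.5 287.9] -38.8 299.9
['side'] [605.3 290.6] 7.2 351.3
['top', 'side'] [609.4 285.1] -38.4 433.7
['top', 'side'] [608.1 287.6] -30.6 457.5
['top', 'side'] [605.7 287.9] -1.1 527.0
```

Run:
```python
from fit import *
out=[]
for c,(u,v) in(("top",(205,188)),("side",(237,294))):
    t=cv2.imread(f"pics/{c}0.png")[v-25:v+25,u-25:u+25]; im=cv2.resize(t,None,fx=8,fy=8,interpolation=cv2.INTER_CUBIC)
    for z,col in((0,(255,0,0)),(62,(0,0,255))):
        p=proj(c,place(box(-16.5,16.5,-35.5,35.5),z,609,285,np.radians(-28-90)))
        cv2.polylines(im,[np.int32((p-[u-25,v-25]+.5)*8)],True,col,1)
    out.append(im)
cv2.imwrite("pics/tp.png",np.hstack(out))
```

```text
(no output)
```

View pics/tp.png

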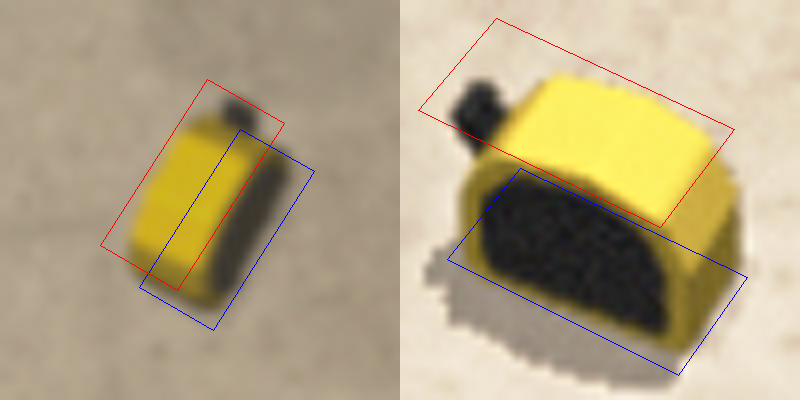

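```bash
cat > go.py <<'E'
import sys
from h import *
# go.py x y z(TCP) psi_deg : tool-frame shift (mm) after/before turn
s=get_state();w,x,y,z=s["ee_rot"];r=R.from_quat([x,y,z,w])
X=r.apply([1,0,0]);psi=np.degrees(np.arctan2(X[1],X[0]))
print("t",round(s["t"],2),"pos",np.round(s["tool_pos"],1),"psi",round(psi,2),"tilt",np.round(r.apply([0,0,1]),3),"gap mm",round(s["finger_gap"]*93,1),"ff",round(s["finger_force"],1),"F",np.round(s["wrist_force"],1))
if len(sys.argv)>1:
    t=np.array(list(map(float,sys.argv[1:5])));d=t[:3]-s["tool_pos"]
    dp=(t[3]-psi+180)%360-180;print("turn z rad",round(-np.radians(dp),3))
    for n,a in(("pre",psi),("post",t[3])):
        a=np.radians(a);c,q=np.cos(a),np.sin(a);print(n,"x %.1f y %.1f z %.1f"%(c*d[0]+q*d[1],q*d[0]-c*d[1],-d[2]))
E
python3 go.py 584 117 220 81
```

```text
t 2.3 pos [ 204.5 -643.3  302.7] psi 17.63 tilt [ 0.  0. -1.] gap mm 93.2 ff 0.0 F [ 0.6 -0.4 -0.8]
turn z rad -1.106
pre x 592.0 y -609.6 z 82.7
post x 810.3 y 255.9 z 82.7
```

Emit:
arm_command([
  [0,0.029,-0.03,0.004,0,0,0],
  [0,0.029,-0.03,0.004,0,0,0],
  [0,0.029,-0.03,0.004,0,0,0],
  [0,0.029,-0.03,0.004,0,0,0],
  [0,0.029,-0.03,0.004,0,0,0],
  [0,0.029,-0.03,0.004,0,0,0],
  [0,0.029,-0.03,0.004,0,0,0],
  [0,0.029,-0.03,0.004,0,0,0],
  [0,0.029,-0.03,0.004,0,0,0],
  [0,0.029,-0.03,0.004,0,0,0],
  [0,0.029,-0.03,0.004,0,0,0],
  [0,0.029,-0.03,0.004,0,0,0],
  [0,0.029,-0.03,0.004,0,0,0],
  [0,0.029,-0.03,0.004,0,0,0],
  [0,0.029,-0.03,0.004,0,0,0],
  [0,0.029,-0.03,0.004,0,0,0],
  [0,0.029,-0.03,0.004,0,0,0],
  [0,0.029,-0.03,0.004,0,0,0],
  [0,0.029,-0.03,0.004,0,0,0],
  [0,0.029,-0.03,0.004,0,0,0],
])

```text
t: 4.3
tool_pos: [575.9, 106.0, 222.7]
ee_rot: [0.0, 0.988, 0.153, 0.0]
wrist_force: [1.4, -0.4, 0.9]
finger_gap: 1.001
finger_force: 0.0
```

Emit:
arm_command([
  [0,0,0,0,0,0,-0.14],
  [0,0,0,0,0,0,-0.14],
  [0,0,0,0,0,0,-0.14],
  [0,0,0,0,0,0,-0.14],
  [0,0,0,0,0,0,-0.14],
  [0,0,0,0,0,0,-0.14],
  [0,0,0,0,0,0,-0.14],
  [0,0,0,0,0,0,-0.126],
  [0,0,0,0,0,0,0],
  [0,0,0,0,0,0,0],
])

```text
t: 5.3
tool_pos: [575.4, 104.3, 222.8]
ee_rot: [0.0, 0.762, 0.648, 0.0]
wrist_force: [0.3, 0.3, 0.1]
finger_gap: 1.003
finger_force: 0.0
```

```bash
python3 go.py 584 117 90 81
```

```text
t 5.3 pos [575.4 104.3 222.8] psi 80.79 tilt [ 0. -0. -1.] gap mm 93.3 ff 0.0 F [0.3 0.3 0.1]
turn z rad -0.004
pre x 14.0 y 6.4 z 132.8
post x 13.9 y 6.5 z 132.8
```

Emit:
arm_command([
  [0,0.014,0.006,0,0,0,0],
  [0,0,0,0.045,0,0,0],
  [0,0,0,0.045,0,0,0],
  [0,0,0,0.03,0,0,0],
  [0,0,0,0.014,0,0,0],
  [0,0,0,0,0,0,0],
  [1,0,0,0,0,0,0],
  [1,0,0,0,0,0,0],
  [1,0,0,0,0,0,0],
  [1,0,0,0,0,0,0],
  [1,0,0,0,0,0,0],
  [1,0,0,0,0,0,0],
  [1,0,0,0,0,0,0],
  [1,0,0,0,0,0,0],
  [1,0,0,0,0,0,0],
  [1,0,0,0,0,0,0],
], newtons=25)

```text
t: 6.9
tool_pos: [583.6, 117.1, 88.8]
ee_rot: [-0.0, 0.76, 0.649, -0.0]
wrist_force: [-0.3, -0.4, 0.9]
finger_gap: 0.328
finger_force: 24.9
```

```bash
python3 go.py 479 -136.5 220 83.8
```

```text
t 6.9 pos [583.6 117.1  88.8] psi 81.0 tilt [-0. -0. -1.] gap mm 30.5 ff 24.9 F [-0.3 -0.4  0.9]
turn z rad -0.049
pre x -266.9 y -63.6 z -131.2
post x -263.4 y -76.6 z -131.2
```

Emit:
arm_command([
  [1,0,0,-0.03,0,0,0],
  [1,0,0,-0.04,0,0,0],
  [1,0,0,-0.04,0,0,0],
  [1,-0.038,-0.009,-0.02,0,0,0],
  [1,-0.038,-0.009,0,0,0,0],
  [1,-0.038,-0.009,0,0,0,0],
  [1,-0.038,-0.009,0,0,0,0],
  [1,-0.038,-0.009,0,0,0,0],
  [1,-0.038,-0.009,0,0,0,0],
  [1,-0.038,-0.009,0,0,0,-0.049],
  [1,0,0,0,0,0,0],
  [1,0,0,0,0,0,0],
])

```text
t: 8.1
tool_pos: [479.5, -136.3, 218.8]
ee_rot: [-0.0, 0.745, 0.667, 0.0]
wrist_force: [-0.2, 0.4, -1.1]
finger_gap: 0.326
finger_force: 25.0
```

```bash
cat > held.py <<'E'
import sys
from h import *
s=get_state();w,x,y,z=s["ee_rot"];r=R.from_quat([x,y,z,w]);a=r.apply([1,0,0])
for c in("top","side"):
    cv2.imwrite(f"pics/h_{sys.argv[1]}_{c}.png",grab_frame(c))
    for d in pinpoint(sys.argv[1],c)[:2]:
        p=W(c,d["at"]); print(c,round(d["confidence"],2),"world",np.round(p),"tool",np.round(r.inv().apply(p-s["tool_pos"]),1))
    for d in silhouettes(sys.argv[1],c)[:2]:
        ys,xs=np.nonzero(d["mask"]); zz=float(sys.argv[2]); q=ray(c,np.c_[xs,ys],zz)-s["tool_pos"][:2]
        u=q@a[:2]; print(c,"sil",round(d["confidence"],2),"tool-x extent at z",zz,np.round([u.min(),u.max()],1))
E
python3 held.py torch_mid 146; python3 go.py 479 -136.5 220 83.8
```

```text
side 0.52 world [ 557. -318.    3.] tool [-172.2   96.9  215.4]
side sil 0.65 tool-x extent at z 146.0 [-83.9  75.7]
t 8.4 pos [ 480.  -135.   218.7] psi 83.88 tilt [-0.  0. -1.] gap mm 30.7 ff 25.0 F [-0.5  0.5 -1.8]
turn z rad 0.001
pre x -1.6 y -0.9 z -1.3
post x -1.6 y -0.9 z -1.3
```

Run:
```python
import cv2
a=cv2.imread("pics/h_torch_mid_side.png")[70:230,200:360]
cv2.imwrite("pics/v1.png",cv2.resize(a,None,fx=3.6,fy=3.6,interpolation=cv2.INTER_CUBIC))
```

```text
(no output)
```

View pics/v1.png

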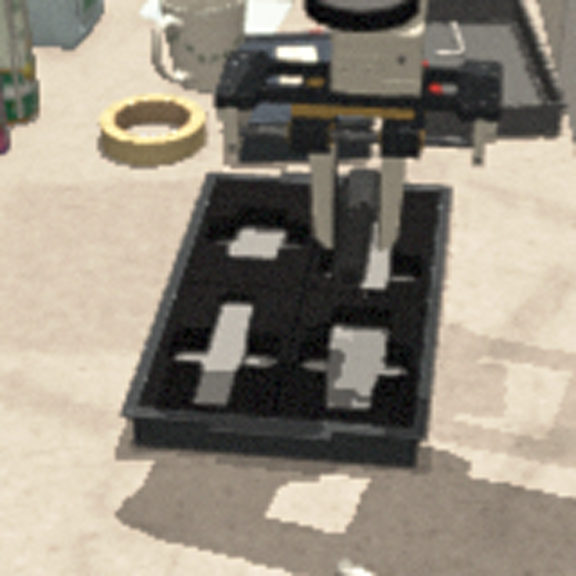

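Run:
```python
from h import *
s=get_state();w,x,y,z=s["ee_rot"];r=R.from_quat([x,y,z,w])
for uv,z in(((296.7,147.5),132),((296.7,139.5),157),((303.5,132),145)):
    p=np.r_[ray("side",[uv],z)[0],z];print(np.round(r.inv().apply(p-s["tool_pos"]),1))
```

```text
[46.  -1.4 86.7]
[48.5 -1.2 61.7]
[ -8.7 -13.6  73.7]
```

Run:
```python
from fit import *
s=get_state();w,x,y,z=s["ee_rot"];r=R.from_quat([x,y,z,w])
o=[]
for c,(u,v) in(("top",(350,225)),("side",(298,140))):
    im=cv2.resize(cv2.imread(f"pics/h_torch_mid_{c}.png")[v-35:v+35,u-35:u+35],None,fx=5.5,fy=5.5,interpolation=cv2.INTER_CUBIC)
    im=cv2.convertScaleAbs(im,alpha=2.2,beta=10)
    for off,col in((0,(0,0,255)),(-13,(0,255,0))):
        P=np.array([[60+off,-12.5,74],[60+off,12.5,74],[-62+off,18,74],[-62+off,-18,74]])
        p=proj(c,r.apply(P)+s["tool_pos"]);cv2.polylines(im,[np.int32((p-[u-35,v-35]+.5)*5.5)],True,col,1)
    o.append(im)
cv2.imwrite("pics/v2.png",np.hstack(o))
```

```text
(no output)
```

View pics/v2.png

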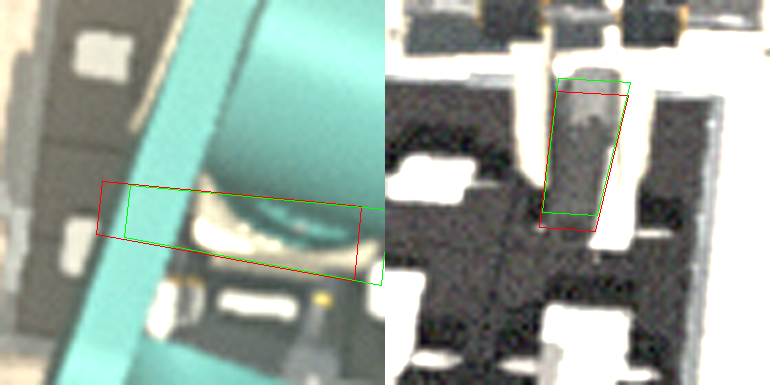

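Run:
```python
from fit import *
s=get_state();w,x,y,z=s["ee_rot"];r=R.from_quat([x,y,z,w])
c,(u,v)="side",(298,140)
A=cv2.imread("pics/side0.png");B=cv2.imread("pics/h_torch_mid_side.png")
f=lambda I:cv2.convertScaleAbs(cv2.resize(I[v-22:v+22,u-22:u+22],None,fx=9,fy=9,interpolation=cv2.INTER_CUBIC),alpha=3)
im=f(B);D=cv2.convertScaleAbs(f(cv2.absdiff(A,B)),alpha=2)
for off,col in((0,(0,0,255)),(-13,(0,255,0))):
  for z in (62,87):
    P=np.array([[60+off,-12.5,z],[60+off,12.5,z]])
    p=proj(c,r.apply(P)+s["tool_pos"])
    cv2.polylines(im,[np.int32((p-[u-22,v-22]+.5)*9)],False,col,1)
cv2.imwrite("pics/v3.png",np.hstack([im,D]))
```

```text
(no output)
```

View pics/v3.png

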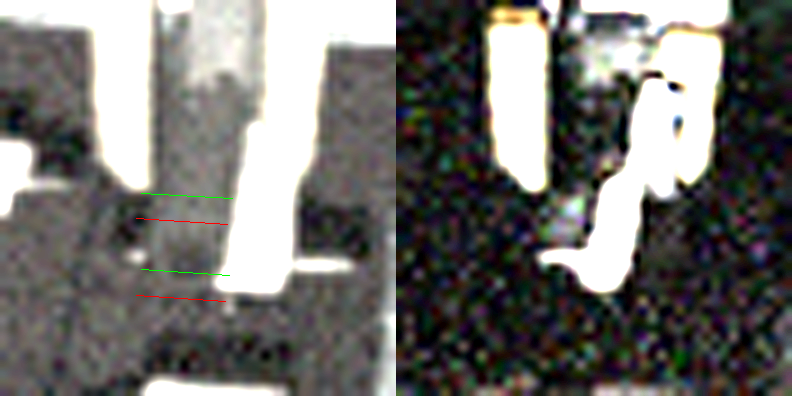

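Emit:
arm_command([
  [1,-0.001,0,0.045,0,0,0],
  [1,0,0,0.03,0,0,0],
  [1,0,0,0.02,0,0,0],
  [1,0,0,0.01,0,0,0],
  [1,0,0,0.004,0,0,0],
  [1,0,0,0.004,0,0,0],
  [1,0,0,0,0,0,0],
  [1,0,0,0,0,0,0],
])

```text
t: 9.2
tool_pos: [480.0, -136.8, 106.5]
ee_rot: [0.0, 0.744, 0.668, 0.0]
wrist_force: [0.0, 0.1, -0.7]
finger_gap: 0.327
finger_force: 25.0
```

```bash
python3 go.py 479 -136.5 100 83.8
```

```text
t 9.2 pos [ 480.  -136.8  106.5] psi 83.81 tilt [ 0.001 -0.    -1.   ] gap mm 30.4 ff 25.0 F [ 0.   0.1 -0.7]
turn z rad 0.0
pre x 0.2 y -1.0 z 6.5
post x 0.2 y -1.0 z 6.5
```

Emit:
arm_command([
  [1,0,-0.001,0.002,0,0,0],
  [1,0,0,0.002,0,0,0],
  [1,0,0,0.001,0,0,0],
  [1,0,0,0,0,0,0],
])

```text
t: 9.6
tool_pos: [478.9, -136.7, 102.5]
ee_rot: [0.0, 0.744, 0.668, 0.0]
wrist_force: [-10.7, 3.0, 22.0]
finger_gap: 0.322
finger_force: 25.0
```

Emit:
arm_command([
  [0.54,0,0,0,0,0,0],
  [0.54,0,0,0,0,0,0],
  [0.54,0,0,0,0,0,0],
  [0.54,0,0,0,0,0,0],
  [0.54,0,0,-0.02,0,0,0],
  [0.54,0,0,-0.04,0,0,0],
  [0.5,0,0,-0.045,0,0,0],
  [0,0.04,0,-0.02,0,0,0],
  [0,0.045,0,0,0,0,0],
  [0,0.045,0,0,0,0,0],
  [0,0.045,0,0,0,0,0],
  [0,0.045,0,0,0,0,0],
  [0,0.04,0,0,0,0,0],
  [0,0,0,0,0,0,0],
])

```text
t: 11.0
tool_pos: [506.6, 125.5, 225.5]
ee_rot: [-0.0, 0.743, 0.669, 0.0]
wrist_force: [-0.6, 0.0, 0.8]
finger_gap: 0.989
finger_force: 0.0
```

```bash
cat > chk.py <<'E'
import sys
from h import *
I=dict(screwdriver_mid=(460.3,-305,31),torch_mid=(479,-136.5,28),tape_measure=(562,-317,11),marker_mid=(581,-148.5,31))
a=np.radians(-6.2);M=np.array([[np.cos(a),np.sin(a)],[-np.sin(a),np.cos(a)]])
for c in("top","side"):
    grab_frame(c)
    for q in sys.argv[1:]:
        for d in pinpoint(q,c)[:3]:
            p=W(c,d["at"]); print(c,q,round(d["confidence"],2),"world",np.round(p),"rel home",np.round(np.r_[M@(p[:2]-I[q][:2]),p[2]-I[q][2]],1))
        for d in silhouettes(q,c)[:1]:
            ys,xs=np.nonzero(d["mask"]);p=ray(c,np.c_[xs,ys],I[q][2]).astype(np.float32);r=cv2.minAreaRect(p);cc=p-p.mean(0);v=np.linalg.eigh(cc.T@cc)[1][:,1]
            print("  sil",round(d["confidence"],2),np.round(r[0]),np.round(r[1]),"ang",round(np.degrees(np.arctan2(v[1],v[0]))%180,1),"rel",np.round(M@(np.array(r[0])-I[q][:2]),1))
E
python3 chk.py torch_mid screwdriver_mid; python3 go.py 465 334 220 62.6
```

```text
top torch_mid 0.95 world [ 482. -133.   29.] rel home [3.  3.9 0.6]
  sil 0.56 [ 481. -139.] [125.  37.] ang 83.4 rel [ 2.8 -2.7]
top screwdriver_mid 0.44 world [452. 296.  14.] rel home [-72.8 596.6 -17.1]
  sil 0.53 [454. 313.] [93. 23.] ang 63.0 rel [-72.6 613.8]
side torch_mid 0.74 world [ 481. -137.   31.] rel home [ 2.  -0.8  2.7]
  sil 0.6 [ 477. -130.] [108.  29.] ang 84.6 rel [-2.6  6.5]
side screwdriver_mid 0.63 world [440. 300.  10.] rel home [-85.6 599.2 -20.9]
  sil 0.89 [450. 320.] [121.  21.] ang 62.4 rel [-77.8 620.5]
t 11.5 pos [506.7 121.2 225.8] psi 83.75 tilt [ 0.  0. -1.] gap mm 92.8 ff 0.0 F [-0.7 -0.3  0.3]
turn z rad 0.369
pre x 207.0 y -64.7 z 5.8
post x 169.7 y -135.0 z 5.8
```

Emit:
arm_command([
  [0,0.042,-0.013,0,0,0,0],
  [0,0.042,-0.013,0,0,0,0],
  [0,0.042,-0.013,0,0,0,0],
  [0,0.041,-0.013,0,0,0,0],
  [0,0.04,-0.013,0,0,0,0],
  [0,0,0,0,0,0,0.13],
  [0,0,0,0,0,0,0.13],
  [0,0,0,0,0,0,0.109],
  [0,0,0,0.04,0,0,0],
  [0,0,0,0,0,0,0],
  [0,0,0,0,0,0,0],
])

```text
t: 12.6
tool_pos: [464.3, 334.3, 185.9]
ee_rot: [0.0, 0.854, 0.52, -0.001]
wrist_force: [0.4, 0.5, 1.7]
finger_gap: 1.002
finger_force: 0.0
```

```bash
python3 go.py 465 334 86 62.6
```

```text
t 12.6 pos [464.3 334.3 185.9] psi 62.68 tilt [-0.001 -0.001 -1.   ] gap mm 93.2 ff 0.0 F [0.4 0.5 1.7]
turn z rad 0.001
pre x 0.0 y 0.8 z 99.9
post x 0.0 y 0.8 z 99.9
```

Emit:
arm_command([
  [0,0,0.001,0.045,0,0,0],
  [0,0,0,0.03,0,0,0],
  [0,0,0,0.018,0,0,0],
  [0,0,0,0.006,0,0,0],
  [0,0,0,0,0,0,0],
  [1,0,0,0,0,0,0],
  [1,0,0,0,0,0,0],
  [1,0,0,0,0,0,0],
  [1,0,0,0,0,0,0],
  [1,0,0,0,0,0,0],
  [1,0,0,0,0,0,0],
  [1,0,0,0,0,0,0],
  [1,0,0,0,0,0,0],
  [1,0,0,0,0,0,0],
  [1,0,0,0,0,0,0],
  [1,0,0,0,0,0,0],
])

```text
t: 14.2
tool_pos: [465.2, 334.2, 86.7]
ee_rot: [-0.0, 0.854, 0.52, -0.0]
wrist_force: [-0.4, 0.2, -0.9]
finger_gap: 0.215
finger_force: 25.0
```

```bash
python3 go.py 465 334 86 62.6
```

```text
t 14.2 pos [465.2 334.2  86.7] psi 62.67 tilt [-0. -0. -1.] gap mm 20.0 ff 25.0 F [-0.4  0.2 -0.9]
turn z rad 0.001
pre x -0.3 y -0.1 z 0.7
post x -0.3 y -0.1 z 0.7
```

Emit:
arm_command([
  [1,0,0,-0.02,0,0,0],
  [1,0,0,-0.04,0,0,0],
  [1,0,0,-0.04,0,0,0],
  [1,0,0,-0.03,0,0,0],
  [1,0,0,0,0,0,-0.12],
  [1,0,0,0,0,0,-0.12],
  [1,0,0,0,0,0,-0.13],
  [1,0,0,0,0,0,0],
  [1,0,0,0,0,0,0],
])

```text
t: 15.1
tool_pos: [465.2, 334.2, 216.7]
ee_rot: [-0.0, 0.745, 0.667, -0.0]
wrist_force: [0.6, 1.0, -0.7]
finger_gap: 0.213
finger_force: 25.0
```

```bash
python3 held.py screwdriver_mid 140;  python3 go.py 464.7 -264.2 216 83.8
python3 - <<'E'
import cv2
a=cv2.imread("pics/h_screwdriver_mid_side.png")[200:350,250:400]
cv2.imwrite("pics/v4.png",cv2.resize(a,None,fx=3.8,fy=3.8,interpolation=cv2.INTER_CUBIC))
E
```

```text
top 0.46 world [465. 293. 140.] tool [-40.6   4.3  76.4]
side 0.78 world [459. 294. 141.] tool [-40.9  -1.7  75.3]
side sil 0.75 tool-x extent at z 140.0 [-45.3  30.1]
t 15.4 pos [465.3 334.2 216.7] psi 83.81 tilt [-0. -0. -1.] gap mm 19.5 ff 25.0 F [-0.6  0.3 -0.8]
turn z rad 0.0
pre x -595.0 y 64.0 z 0.7
post x -594.9 y 64.1 z 0.7
```

View pics/v4.png

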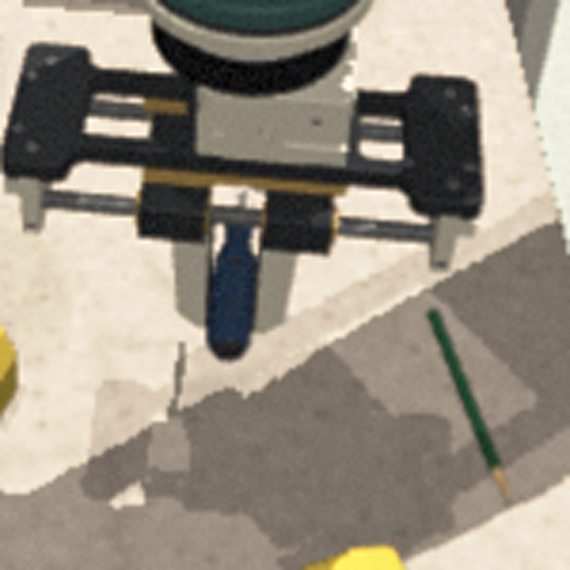

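Emit:
arm_command([
  [1,-0.025,0.002,0,0,0,0],
  [1,-0.042,0.005,0,0,0,0],
  [1,-0.042,0.005,0,0,0,0],
  [1,-0.042,0.005,0,0,0,0],
  [1,-0.042,0.005,0,0,0,0],
  [1,-0.042,0.005,0,0,0,0],
  [1,-0.042,0.005,0,0,0,0],
  [1,-0.042,0.005,0,0,0,0],
  [1,-0.042,0.005,0,0,0,0],
  [1,-0.042,0.005,0,0,0,0],
  [1,-0.042,0.005,0,0,0,0],
  [1,-0.042,0.004,0,0,0,0],
  [1,-0.042,0.004,0,0,0,0],
  [1,-0.04,0.004,0,0,0,0],
  [1,-0.026,0,0,0,0,0],
  [1,0,0,0.04,0,0,0],
  [1,0,0,0,0,0,0],
  [1,0,0,0,0,0,0],
])

```text
t: 17.2
tool_pos: [465.2, -263.9, 176.9]
ee_rot: [-0.001, 0.744, 0.668, -0.0]
wrist_force: [-0.1, 0.1, 0.5]
finger_gap: 0.213
finger_force: 25.0
```

```bash
python3 go.py 464.7 -264.4 108 83.8
```

```text
t 17.2 pos [ 465.2 -263.9  176.9] psi 83.85 tilt [-0.001  0.001 -1.   ] gap mm 19.8 ff 25.0 F [-0.1  0.1  0.5]
turn z rad 0.001
pre x -0.5 y -0.4 z 68.9
post x -0.5 y -0.4 z 68.9
```

Emit:
arm_command([
  [1,0,0,0.03,0,0,0],
  [1,0,0,0.02,0,0,0],
  [1,0,0,0.01,0,0,0],
  [1,0,0,0.006,0,0,0],
  [1,0,0,0,0,0,0],
  [1,0,0,0.002,0,0,0],
  [1,0,0,0,0,0,0],
])

```text
t: 17.9
tool_pos: [465.6, -264.4, 109.6]
ee_rot: [0.001, 0.744, 0.668, 0.0]
wrist_force: [-0.3, 0.4, -1.9]
finger_gap: 0.211
finger_force: 25.0
```

Bottom is already about 8 mm below the rim; release (gap ~38 mm) after one more step, then go for the marker.

Emit:
arm_command([
  [1,0,0,0.0015,0,0,0],
  [1,0,0,0,0,0,0],
  [0.6,0,0,0,0,0,0],
  [0.6,0,0,0,0,0,0],
  [0.6,0,0,0,0,0,0],
  [0.6,0,0,0,0,0,0],
  [0.6,0,0,-0.02,0,0,0],
  [0.6,0,0,-0.04,0,0,0],
  [0.5,0,0,-0.045,0,0,0],
  [0,0.04,0,-0.01,0,0,0],
  [0,0.045,0,0,0,0,0],
  [0,0.045,0,0,0,0,0],
  [0,0.045,0,0,0,0,0],
  [0,0.045,0,0,0,0,0],
  [0,0.045,0,0,0,0,0],
  [0,0.045,0,0,0,0,0],
  [0,0.045,0,0,0,0,0],
  [0,0.03,0,0,0,0,0],
  [0,0,0,0,0,0,0],
])

```text
t: 19.8
tool_pos: [506.4, 121.5, 222.0]
ee_rot: [-0.0, 0.743, 0.67, 0.0]
wrist_force: [-0.2, -0.6, -0.7]
finger_gap: 0.998
finger_force: 0.0
```

```bash
python3 chk.py screwdriver_mid marker_mid torch_mid|grep -v "rel home \[ *-[5-9].*60"; python3 go.py 441 118 190 134.4
```

```text
top screwdriver_mid 0.61 world [ 463. -307.   32.] rel home [ 2.9 -1.9  0.6]
  sil 0.45 [ 462. -304.] [135.  21.] ang 83.8 rel [1.8 1. ]
top marker_mid 0.61 world [445. 120.   9.] rel home [-163.9  252.   -22.4]
  sil 0.57 [477.  82.] [14. 17.] ang 133.5 rel [-128.2  217.9]
top torch_mid 0.85 world [ 482. -138.   28.] rel home [ 3.5 -1.  -0.1]
  sil 0.77 [ 479. -139.] [125.  34.] ang 82.9 rel [ 0.6 -2.6]
  sil 0.53 [ 476. -124.] [111.  32.] ang 84.0 rel [ -3.6 181.7]
side marker_mid 0.55 world [443. 117.  10.] rel home [-165.9  249.3  -20.7]
side marker_mid 0.55 world [ 559. -319.    3.] rel home [  -3.1 -171.9  -28.3]
  sil 0.59 [442. 139.] [ 21. 128.] ang 134.9 rel [-168.8  271.2]
side torch_mid 0.57 world [ 479. -136.   30.] rel home [0.3 0.4 1.5]
  sil 0.5 [ 479. -129.] [112.  34.] ang 84.8 rel [-0.5  7.4]
t 20.5 pos [506.5 118.4 222.3] psi 83.86 tilt [ 0.  0. -1.] gap mm 93.0 ff 0.0 F [ 1.  -0.6 -0.4]
turn z rad -0.882
pre x -7.4 y -65.1 z 32.3
post x 45.5 y -47.1 z 32.3
```

Emit:
arm_command([
  [0,-0.004,-0.032,0.016,0,0,0],
  [0,-0.004,-0.032,0.016,0,0,0],
  [0,0,0,0,0,0,-0.14],
  [0,0,0,0,0,0,-0.14],
  [0,0,0,0,0,0,-0.14],
  [0,0,0,0,0,0,-0.14],
  [0,0,0,0,0,0,-0.14],
  [0,0,0,0,0,0,-0.14],
  [0,0,0,0,0,0,-0.042],
  [0,0,0,0,0,0,0],
  [0,0,0,0,0,0,0],
])

```text
t: 21.6
tool_pos: [442.0, 117.4, 190.3]
ee_rot: [0.0, 0.388, 0.922, 0.0]
wrist_force: [1.0, 0.4, -0.0]
finger_gap: 1.002
finger_force: 0.0
```

```bash
python3 go.py 442.5 118 86.5 134.4
```

```text
t 21.6 pos [442.  117.4 190.3] psi 134.31 tilt [ 0. -0. -1.] gap mm 93.2 ff 0.0 F [ 1.   0.4 -0. ]
turn z rad -0.002
pre x 0.0 y 0.8 z 103.8
post x 0.0 y 0.8 z 103.8
```

Emit:
arm_command([
  [0,0,0.001,0.045,0,0,0],
  [0,0,0,0.035,0,0,0],
  [0,0,0,0.018,0,0,0],
  [0,0,0,0.006,0,0,0],
  [0,0,0,0,0,0,0],
  [1,0,0,0,0,0,0],
  [1,0,0,0,0,0,0],
  [1,0,0,0,0,0,0],
  [1,0,0,0,0,0,0],
  [1,0,0,0,0,0,0],
  [1,0,0,0,0,0,0],
  [1,0,0,0,0,0,0],
  [1,0,0,0,0,0,0],
  [1,0,0,0,0,0,0],
  [1,0,0,0,0,0,0],
  [1,0,0,0,0,0,0],
], newtons=20)

```text
t: 23.2
tool_pos: [442.7, 118.1, 86.3]
ee_rot: [-0.0, 0.387, 0.922, -0.0]
wrist_force: [-1.4, 0.4, 0.6]
finger_gap: 0.156
finger_force: 20.0
```

Emit:
arm_command([
  [1,0,0,-0.02,0,0,0],
  [1,0,0,-0.04,0,0,0],
  [1,0,0,-0.04,0,0,0],
  [1,0,0,-0.03,0,0,0],
  [1,0,0,0,0,0,0.13],
  [1,0,0,0,0,0,0.13],
  [1,0,0,0,0,0,0.13],
  [1,0,0,0,0,0,0.13],
  [1,0,0,0,0,0,0.13],
  [1,0,0,0,0,0,0.13],
  [1,0,0,0,0,0,0.1],
  [1,0,0,0,0,0,0],
  [1,0,0,0,0,0,0],
])

```text
t: 24.5
tool_pos: [442.7, 118.1, 216.2]
ee_rot: [-0.0, 0.742, 0.67, -0.0]
wrist_force: [-0.1, 0.1, -0.5]
finger_gap: 0.159
finger_force: 20.0
```

```bash
python3 held.py marker_mid 138;  python3 go.py 581 -148.5 216 83.8
```

```text
top 0.18 world [ 481. -136.   28.] tool [-248.6   64.3  188.4]
side 0.73 world [438. 115. 141.] tool [-3.2 -4.1 75.1]
side sil 0.55 tool-x extent at z 138.0 [-71.   70.8]
t 24.8 pos [442.7 118.1 216.2] psi 84.03 tilt [-0.  0. -1.] gap mm 15.0 ff 20.0 F [ 0.7 -0.5 -0.4]
turn z rad 0.004
pre x -250.8 y 165.3 z 0.2
post x -250.1 y 166.3 z 0.2
```

Emit:
arm_command([
  [1,-0.02,0.013,0,0,0,0.004],
  [1,-0.036,0.024,0,0,0,0],
  [1,-0.036,0.024,0,0,0,0],
  [1,-0.036,0.024,0,0,0,0],
  [1,-0.036,0.024,0,0,0,0],
  [1,-0.036,0.024,0,0,0,0],
  [1,-0.03,0.02,0,0,0,0],
  [1,-0.019,0.013,0,0,0,0],
  [1,0,0,0.04,0,0,0],
  [1,0,0,0,0,0,0],
  [1,0,0,0,0,0,0],
])

```text
t: 25.9
tool_pos: [580.4, -147.1, 176.2]
ee_rot: [-0.001, 0.744, 0.668, -0.0]
wrist_force: [0.1, -0.6, -0.0]
finger_gap: 0.16
finger_force: 20.0
```

```bash
python3 go.py 581.1 -147.5 112 83.8
```

```text
t 25.9 pos [ 580.4 -147.1  176.2] psi 83.78 tilt [-0.002  0.001 -1.   ] gap mm 14.9 ff 20.0 F [ 0.1 -0.6 -0. ]
turn z rad -0.0
pre x -0.3 y 0.7 z 64.2
post x -0.3 y 0.7 z 64.2
```

Emit:
arm_command([
  [1,0,0.001,0.03,0,0,0],
  [1,0,0,0.02,0,0,0],
  [1,0,0,0.01,0,0,0],
  [1,0,0,0.004,0,0,0],
  [1,0,0,0,0,0,0],
  [1,0,0,0.001,0,0,0],
  [1,0,0,0,0,0,0],
])

```text
t: 26.6
tool_pos: [582.0, -147.6, 112.2]
ee_rot: [0.001, 0.745, 0.668, 0.0]
wrist_force: [-0.7, 0.3, -0.3]
finger_gap: 0.16
finger_force: 20.0
```

Emit:
arm_command([
  [1,0,0,0.002,0,0,0],
  [1,0,0,0,0,0,0],
  [0.62,0,0,0,0,0,0],
  [0.62,0,0,0,0,0,0],
  [0.62,0,0,0,0,0,0],
  [0.62,0,0,0,0,0,0],
  [0.62,0,0,-0.02,0,0,0],
  [0.62,0,0,-0.04,0,0,0],
  [0.5,0,0,-0.045,0,0,0],
  [0,0.04,0,-0.01,0,0,0],
  [0,0.045,0,0,0,0,0],
  [0,0.045,0,0,0,0,0],
  [0,0.045,0,0,0,0,0],
  [0,0.045,0,0,0,0,0],
  [0,0.045,0,0,0,0,0],
  [0,0.045,0,0,0,0,0],
  [0,0.045,0,0,0,0,0],
  [0,0,0,0,0,0,0],
])

```text
t: 28.4
tool_pos: [620.1, 209.8, 223.8]
ee_rot: [-0.0, 0.743, 0.669, 0.0]
wrist_force: [0.1, -0.3, -0.2]
finger_gap: 1.0
finger_force: 0.0
```

```bash
python3 chk.py marker_mid tape_measure screwdriver_mid; python3 go.py 609 286 190 156
```

```text
top marker_mid 0.51 world [ 588. -144.   29.] rel home [ 6.8  5.  -1.7]
  sil 0.81 [ 584. -150.] [132.  15.] ang 84.0 rel [ 2.9 -0.8]
top tape_measure 0.84 world [419. 428.  -2.] rel home [-222.9  725.4  -12.5]
  sil 0.76 [417. 432.] [75. 44.] ang 22.7 rel [-225.1  729.4]
top screwdriver_mid 0.79 world [ 467. -309.   32.] rel home [ 6.7 -3.4  0.5]
  sil 0.67 [ 465. -276.] [73. 19.] ang 83.5 rel [ 1.7 28.9]
side marker_mid 0.55 world [ 579. -148.   36.] rel home [-2.5  0.5  4.8]
  sil 0.66 [ 577. -179.] [81. 15.] ang 83.3 rel [ -0.8 -30.9]
side tape_measure 0.79 world [607. 282.   2.] rel home [-20.3 599.9  -8.9]
side tape_measure 0.6 world [410. 427.   3.] rel home [-232.   723.7   -7.8]
  sil 0.93 [411. 416.] [82. 59.] ang 36.1 rel [-229.6  712.1]
side screwdriver_mid 0.45 world [ 455. -305.   33.] rel home [-4.8 -0.3  1.8]
  sil 0.45 [ 464. -278.] [85. 18.] ang 82.8 rel [ 0.5 27.3]
t 29.1 pos [620.3 205.2 224.3] psi 83.74 tilt [ 0.  0. -1.] gap mm 92.7 ff 0.0 F [ 1.6  0.6 -0.1]
turn z rad -1.261
pre x 79.1 y -20.1 z 34.3
post x 43.2 y 69.2 z 34.3
```

Emit:
arm_command([
  [0,0.039,-0.01,0.01,0,0,0],
  [0,0.039,-0.01,0.01,0,0,0],
  [0,0,0,0,0,0,-0.14],
  [0,0,0,0,0,0,-0.14],
  [0,0,0,0,0,0,-0.14],
  [0,0,0,0,0,0,-0.14],
  [0,0,0,0,0,0,-0.14],
  [0,0,0,0,0,0,-0.14],
  [0,0,0,0,0,0,-0.14],
  [0,0,0,0,0,0,-0.14],
  [0,0,0,0,0,0,-0.14],
  [0,0,0,0,0,0,0],
  [0,0,0,0,0,0,0],
])

```text
t: 30.4
tool_pos: [608.9, 285.1, 204.2]
ee_rot: [-0.0, 0.21, 0.978, 0.0]
wrist_force: [0.4, -0.2, 0.6]
finger_gap: 0.994
finger_force: 0.0
```

```bash
python3 go.py 609.5 284.5 89 156
```

```text
t 30.4 pos [608.9 285.1 204.2] psi 155.7 tilt [-0.  0. -1.] gap mm 92.5 ff 0.0 F [ 0.4 -0.2  0.6]
turn z rad -0.005
pre x -0.8 y -0.3 z 115.2
post x -0.8 y -0.3 z 115.2
```

Emit:
arm_command([
  [0,0,0,0.045,0,0,0],
  [0,0,0,0.04,0,0,0],
  [0,0,0,0.022,0,0,0],
  [0,0,0,0.008,0,0,0],
  [0,0,0,0,0,0,0],
  [1,0,0,0,0,0,0],
  [1,0,0,0,0,0,0],
  [1,0,0,0,0,0,0],
  [1,0,0,0,0,0,0],
  [1,0,0,0,0,0,0],
  [1,0,0,0,0,0,0],
  [1,0,0,0,0,0,0],
  [1,0,0,0,0,0,0],
  [1,0,0,0,0,0,0],
  [1,0,0,0,0,0,0],
  [1,0,0,0,0,0,0],
], newtons=25)

```text
t: 32.0
tool_pos: [608.9, 285.1, 89.3]
ee_rot: [-0.0, 0.208, 0.978, -0.0]
wrist_force: [0.5, 0.4, -0.2]
finger_gap: 0.324
finger_force: 24.8
```

Emit:
arm_command([
  [1,0,0,-0.02,0,0,0],
  [1,0,0,-0.04,0,0,0],
  [1,0,0,-0.04,0,0,0],
  [1,0,0,-0.03,0,0,0],
  [1,0,0,0,0,0,0.13],
  [1,0,0,0,0,0,0.13],
  [1,0,0,0,0,0,0.13],
  [1,0,0,0,0,0,0.13],
  [1,0,0,0,0,0,0.13],
  [1,0,0,0,0,0,0.13],
  [1,0,0,0,0,0,0.13],
  [1,0,0,0,0,0,0.13],
  [1,0,0,0,0,0,0.13],
  [1,0,0,0,0,0,0.085],
  [1,0,0,0,0,0,0],
  [1,0,0,0,0,0,0],
])

```text
t: 33.6
tool_pos: [608.8, 285.1, 219.0]
ee_rot: [-0.0, 0.742, 0.67, -0.0]
wrist_force: [0.3, -0.3, -2.7]
finger_gap: 0.322
finger_force: 24.8
```

```bash
python3 held.py tape_measure 160;  python3 go.py 562 -317 220 83.8
python3 - <<'E'
import cv2
a=cv2.imread("pics/h_tape_measure_side.png")[190:340,160:310]
cv2.imwrite("pics/v5.png",cv2.resize(a,None,fx=3.8,fy=3.8,interpolation=cv2.INTER_CUBIC))
E
```

```text
top sil 0.82 tool-x extent at z 160.0 [51.7 97.4]
side 0.82 world [411. 426.   1.] tool [ 120.7 -211.3  217.6]
side 0.68 world [605. 282. 132.] tool [-3.5 -3.8 87. ]
side sil 0.88 tool-x extent at z 160.0 [-54.5  54.3]
side sil 0.6 tool-x extent at z 160.0 [161.1 216.9]
t 33.9 pos [608.9 285.1 219.2] psi 84.08 tilt [-0. -0. -1.] gap mm 30.0 ff 24.8 F [-0.1 -0.1 -2.7]
turn z rad 0.005
pre x -603.7 y 15.4 z -0.8
post x -603.6 y 18.4 z -0.8
```

View pics/v5.png

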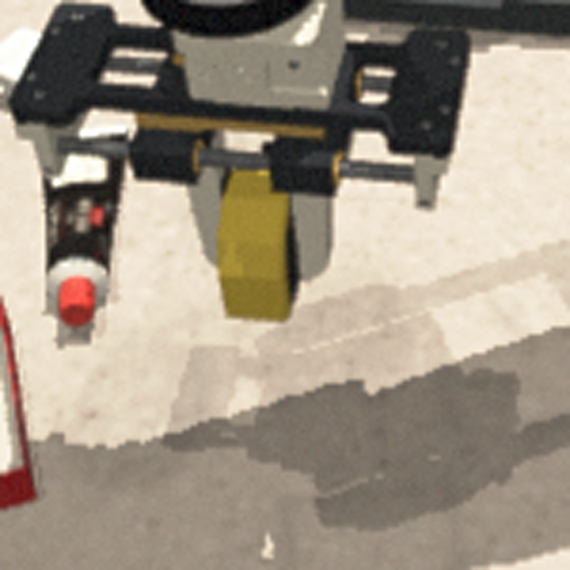

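Run:
```python
from h import *
s=get_state();w,x,y,z=s["ee_rot"];r=R.from_quat([x,y,z,w])
p=np.r_[ray("side",[(228.4,273.4)],130)[0],130];print(np.round(r.inv().apply(p-s["tool_pos"]),1))
```

```text
[29.5 -3.  89.2]
```

Emit:
arm_command([
  [1,-0.025,0.001,0,0,0,0.005],
  [1,-0.042,0.001,0,0,0,0],
  [1,-0.042,0.001,0,0,0,0],
  [1,-0.042,0.001,0,0,0,0],
  [1,-0.042,0.001,0,0,0,0],
  [1,-0.042,0.002,0,0,0,0],
  [1,-0.042,0.001,0,0,0,0],
  [1,-0.042,0.001,0,0,0,0],
  [1,-0.042,0.001,0,0,0,0],
  [1,-0.042,0.001,0,0,0,0],
  [1,-0.042,0.001,0,0,0,0],
  [1,-0.042,0.001,0,0,0,0],
  [1,-0.042,0.002,0,0,0,0],
  [1,-0.042,0.002,0,0,0,0],
  [1,-0.032,0.001,0,0,0,0],
  [1,0,0,0.04,0,0,0],
  [1,0,0,0,0,0,0],
  [1,0,0,0,0,0,0],
])

```text
t: 35.7
tool_pos: [561.2, -315.9, 179.2]
ee_rot: [-0.001, 0.744, 0.668, -0.0]
wrist_force: [-0.3, -0.5, -1.4]
finger_gap: 0.323
finger_force: 24.8
```

```bash
python3 go.py 562.3 -315 100 83.8
```

```text
t 35.7 pos [ 561.2 -315.9  179.2] psi 83.78 tilt [-0.001  0.001 -1.   ] gap mm 30.0 ff 24.8 F [-0.3 -0.5 -1.4]
turn z rad -0.0
pre x 1.0 y 1.0 z 79.2
post x 1.0 y 1.0 z 79.2
```

Emit:
arm_command([
  [1,0.002,0.001,0.03,0,0,0],
  [1,0,0,0.01,0,0,0],
  [1,0,0,0.01,0,0,0],
  [1,0,0,0.005,0,0,0],
  [1,0,0,0.005,0,0,0],
  [1,0,0,0.005,0,0,0],
  [1,0,0,0,0,0,0],
  [1,0,0,0,0,0,0],
])

```text
t: 36.5
tool_pos: [562.6, -314.5, 114.5]
ee_rot: [0.0, 0.745, 0.668, 0.0]
wrist_force: [0.3, -1.1, -2.3]
finger_gap: 0.325
finger_force: 24.8
```

Emit:
arm_command([
  [1,0,0,0.004,0,0,0],
  [1,0,0,0.004,0,0,0],
  [1,0,0,0.003,0,0,0],
  [1,0,0,0,0,0,0],
  [1,0,0,0.001,0,0,0],
  [1,0,0,0,0,0,0],
])

```text
t: 37.1
tool_pos: [562.5, -314.4, 102.2]
ee_rot: [-0.0, 0.745, 0.668, -0.0]
wrist_force: [0.3, 0.1, -3.0]
finger_gap: 0.325
finger_force: 24.8
```

Emit:
arm_command([
  [1,0,0,0.001,0,0,0],
  [1,0,0,0,0,0,0],
  [0.52,0,0,0,0,0,0],
  [0.52,0,0,0,0,0,0],
  [0.52,0,0,0,0,0,0],
  [0.52,0,0,0,0,0,0],
  [0.52,0,0,-0.02,0,0,0],
  [0.52,0,0,-0.04,0,0,0],
  [0.5,0,0,-0.045,0,0,0],
  [0,0,0,-0.02,0,0,0],
  [0,0.045,0,0,0,0,0],
  [0,0.045,0,0,0,0,0],
  [0,0.045,0,0,0,0,0],
  [0,0.045,0,0,0,0,0],
  [0,0.045,0,0,0,0,0],
  [0,0.045,0,0,0,0,0],
  [0,0.045,0,0,0,0,0],
  [0,0.045,0,0,0,0,0],
  [0,0,0,0,0,0,0],
])

```text
t: 39.0
tool_pos: [601.8, 47.7, 226.3]
ee_rot: [-0.0, 0.743, 0.669, 0.0]
wrist_force: [0.5, -1.0, -0.2]
finger_gap: 0.995
finger_force: 0.0
```

```bash
python3 chk.py tape_measure marker_mid screwdriver_mid torch_mid; python3 go.py
python3 - <<'E'
from h import *
A=cv2.resize(grab_frame("top")[170:280,310:450],(540,424),interpolation=cv2.INTER_CUBIC)
B=cv2.resize(grab_frame("side")[110:205,230:335],(260,235))
B=cv2.copyMakeBorder(B,0,424-235,0,0,cv2.BORDER_CONSTANT)
cv2.imwrite("pics/end.png",np.hstack([A,B]))
E
```

```text
top tape_measure 0.65 world [ 569. -321.   15.] rel home [ 7.  -3.2  4. ]
  sil 0.91 [417. 431.] [76. 45.] ang 24.9 rel [-224.9  728.2]
top marker_mid 0.66 world [ 584. -142.   28.] rel home [ 2.5  6.7 -2.8]
  sil 0.79 [ 585. -148.] [123.  21.] ang 84.7 rel [4.1 0.7]
top screwdriver_mid 0.74 world [ 466. -305.   32.] rel home [5.8 1.1 0.8]
  sil 0.48 [ 463. -306.] [138.  21.] ang 84.3 rel [ 2.4 -0.5]
top torch_mid 0.67 world [ 481. -137.   30.] rel home [ 1.7 -0.4  2.2]
  sil 0.78 [ 483. -140.] [126.  37.] ang 83.3 rel [ 4.  -2.9]
side tape_measure 0.74 world [411. 427.   2.] rel home [-230.1  723.4   -8.9]
  sil 0.66 [411. 417.] [82. 56.] ang 33.2 rel [-229.8  713.2]
side marker_mid 0.67 world [ 583. -147.   37.] rel home [1.5 1.6 6.1]
side screwdriver_mid 0.51 world [ 455. -309.   33.] rel home [-4.5 -4.1  1.5]
  sil 0.41 [ 462. -278.] [85. 21.] ang 85.7 rel [-1.  27.2]
side torch_mid 0.78 world [ 480. -139.   27.] rel home [ 1.5 -2.  -1. ]
side torch_mid 0.37 world [750. 144.  -1.] rel home [239.2 308.6 -29.1]
t 39.9 pos [601.7  43.5 226.3] psi 83.76 tilt [ 0.  0. -1.] gap mm 93.4 ff 0.0 F [ 0.2 -0.9 -0.3]
```

View pics/end.png

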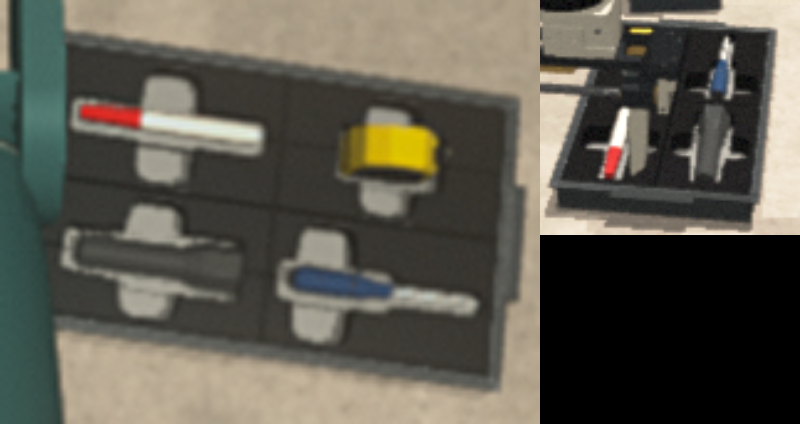

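Emit:
arm_command([
  [0,0.045,0,-0.02,0,0,0],
  [0,0.045,0,-0.02,0,0,0],
  [0,0.045,0,-0.02,0,0,0],
  [0,0.045,0,-0.02,0,0,0],
  [0,0.04,0,0,0,0,0],
  [0,0,0,0,0,0,0],
  [0,0,0,0,0,0,0],
])

```text
t: 40.7
tool_pos: [625.5, 262.9, 305.7]
ee_rot: [-0.0, 0.744, 0.668, -0.0]
wrist_force: [-0.2, -0.2, 0.8]
finger_gap: 0.999
finger_force: 0.0
```

```bash
python3 chk.py tape_measure marker_mid | grep -v -- "-2[0-9][0-9]"
python3 - <<'E'
from h import *
cv2.imwrite("pics/end2.png",cv2.resize(grab_frame("side")[112:202,232:332],None,fx=6,fy=6,interpolation=cv2.INTER_CUBIC))
E
```

```text
top tape_measure 0.41 world [ 466. -305.   31.] rel home [-96.9   1.8  20.1]
  sil 0.81 [ 571. -323.] [87. 47.] ang 88.9 rel [ 9.8 -5.4]
top marker_mid 0.5 world [ 587. -145.   30.] rel home [ 5.5  3.8 -0.7]
  sil 0.49 [ 584. -148.] [135.  16.] ang 84.4 rel [3.2 0.5]
side tape_measure 0.73 world [ 558. -315.   12.] rel home [-3.9  1.7  1. ]
  sil 0.3 [ 457. -310.] [180. 103.] ang 80.1 rel [-106.1 -173.6]
```

View pics/end2.png

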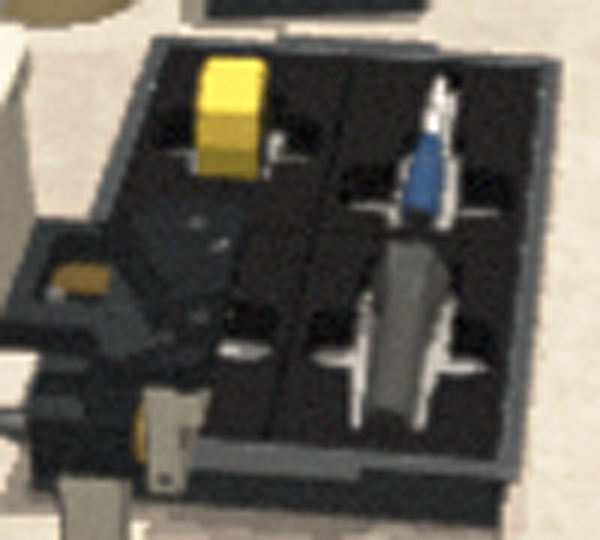

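Emit:
arm_command([
  [0,0,-0.045,0,0,0,0],
  [0,0,-0.045,0,0,0,0],
  [0,0,-0.045,0,0,0,0],
  [0,0,-0.045,0,0,0,0],
  [0,0,-0.03,0,0,0,0],
  [0,0,0,0,0,0,0],
  [0,0,0,0,0,0,0],
])

```text
t: 41.95
tool_pos: [416.7, 285.1, 306.8]
ee_rot: [0.0, 0.744, 0.668, 0.001]
wrist_force: [-0.0, -0.5, 0.1]
finger_gap: 0.997
finger_force: 0.0
```

```bash
python3 chk.py marker_mid;python3 - <<'E'
from h import *
cv2.imwrite("pics/end3.png",cv2.resize(grab_frame("side")[112:202,232:332],None,fx=6,fy=6,interpolation=cv2.INTER_CUBIC))
E
```

```text
top marker_mid 0.74 world [ 587. -144.   29.] rel home [ 5.2  5.  -1.9]
top marker_mid 0.41 world [ 467. -305.   31.] rel home [ -96.1 -167.6   -0.3]
top marker_mid 0.36 world [ 568. -318.   15.] rel home [   5.7 -169.9  -15.9]
  sil 0.7 [ 584. -148.] [135.  17.] ang 84.3 rel [3.1 0.8]
side marker_mid 0.48 world [ 579. -147.   37.] rel home [-1.8  1.6  5.7]
  sil 0.53 [ 580. -152.] [135.  16.] ang 83.8 rel [-0.7 -3.4]
```

View pics/end3.png

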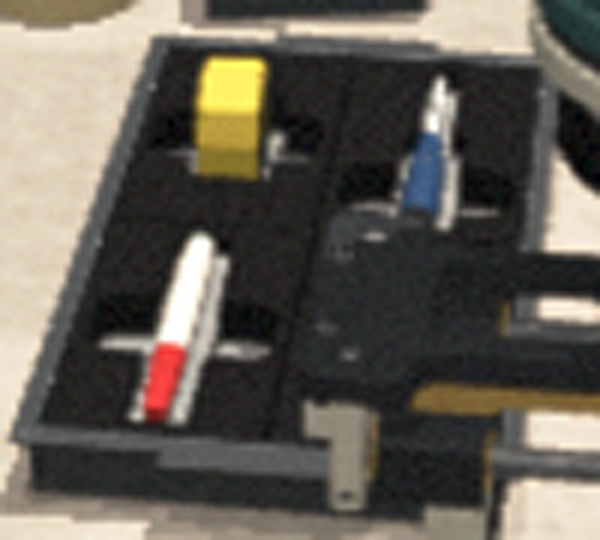

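The marker lies inside its slot at about (180,330), with pale floor showing on both sides. The tape measure at (232,120) and the screwdriver at (430,150) are also seated, and the previous view showed the torch in place.

```bash
python3 -c "
from workcell import *
print(hand_in())"
```

```text
the job is handed in; nothing more can be done
None
```

I put the screwdriver, torch, tape measure and marker back in their cut-outs, and the last pictures showed all four seated. I moved the tape measure that was farther from the base, left the pencil and sealant tube alone, and handed the job in at about 42 s; the hand-in returned no verdict.

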